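Line up a safe-door hinge at the goldsmith's bench

ROBOT

A 6-joint arm with a two-finger parallel gripper is mounted at the origin on the work surface. World frame = base frame: x ahead of the robot, y to its left, z up, the work surface at z = 0. Lengths are in m, angles in degrees, forces in N, time in s.
With the tool pointing down it reaches from about 0.375 to 0.9 m from the base axis. Payload 3.1 kg.
Tool frame: the origin (TCP) lies on the centre line of the jaws, within the pads' length; the fingertips stand 17 mm ahead of it and the grasp point (between the pads) lies 2 mm behind it; z points along the fingers, y is the line along which they close (so a half turn about z gives the same grasp; the last joint's range is limited). The gripper opens to 87 mm and grips with 3 to 60 N. Pads are 19 mm wide; open, the fingers measure 117 mm over their backs; the gripper's body (75 mm by 190 mm) begins 51 mm behind the grasp point.
Start: joints at [-80.014, 30.224, 82.088, -0, 67.689, -10.227], TCP at [0.216, -0.586, 0.24] pointing down, gripper open.
Joint ranges: [-176.69, 176.69], [-43.24, 126.21], [12.49, 139.97], [-82, 262], [0, 151.66], [-163.58, 163.58]. Speed limits (degrees/s): [159.86, 159.86, 180, 180, 180, 180].

INTERFACE

Orientations are given as a 3x3 rotation matrix whose columns are the frame's x, y, z axes.
In Python, from rig import bot, imaging, finder gives the robot as it stands. The module is installed in compiled form; this text tells all that it offers.
- The arm moves only by the tool play_rows, never from a script. Its argument "motion" is a list that holds one entry, the list of rows, each a list of 6 numbers: the shift along the tool's x, y, z in fractions of the full range, 1 being 0.8 m, then the turn, a rotation vector about the tool's x, y, z in parts of the range, where 1.0 means 180 degrees. In form: [[[dx, dy, dz, wx, wy, wz], ...]]. A call has 1 to 8 rows; each row is the pose to reach, as a shift and turn from the pose commanded when the call began, along the tool's axes at that moment; what a row does not reach only later rows make up. A row lasts 1/12 s, in which the tool goes at most 41.7 mm and 7.16 degrees, less where a joint would pass 70% of its speed; a pose out of reach is approached as far as the arm can. A call with a gripper value outside its range is refused whole. "fingers" is the finger opening in m, from 0 to 0.087, set as the call begins (left out, the last holds). The fingers move at their own pace and stop on an object; the grip force is fixed at half the most. Time passes only in rows, so rows that repeat a pose let the fingers close. It gives the time, the measured TCP pose, the force, the opening and the grip force at its end, in the units of the state.
- bot.read_state(): the state, without advancing time (a new reading comes with each control period).
- imaging.capture(name): name is "scene" or "top"; returns a dict with "frame" (400x640x3 uint8, red, green, blue), "camera_matrix" (3x3 intrinsics, pixels), "R" (3x3) and "t" (3): a world point X has camera coordinates R X + t. Camera axes: x right, y down, z forward; pixel columns grow to the right and rows downward; lengths in m; the calibration is good to about 2 mm. A picture is of the moment at which its call begins. There is no depth.
- bot.hand_in(): hands the job in; it is judged then, once.
Trained networks look in the newest picture that a camera, given by its name, has taken for a name from the list of things; names that differ only in an ending like _2 or _b are one class to them, and where a whole thing is asked for, a point or a joint stands for the part that bears it (a point fixed in the world has none). Each returns a list of dicts, best first, with "confidence" (0 to 1); they miss things now and then, are a little off and sometimes report something else, mostly with a low value. They report only what shows in the picture. A call takes as long as a camera call. They do not tell look-alikes from the thing itself.
- finder.recognise(camera, name): "at" ([x, y, z] in m, in world coordinates, good to about 4 mm: the middle of the surface that is visible of it).
- finder.outline_of(camera, name): "pixels" (400x640 bool, what is visible of it).
The state is a dict: "time_s": time; "joint_positions": joint angles; "qvel": joint speeds; "tau": joint torques, N m; "position": TCP position; "tcp_rot": TCP orientation; "force": force on the tool from outside, world axes, zero at the start; "moment": the same for the moment, N m; "opening": opening from 0.0 (shut) to 1.0 (fully open); "grasp_force": force on a finger pad.
Only numpy, scipy, OpenCV 4.12 (cv2) and the standard library are available. Lean on these libraries where they do the work, as an engineer would, in place of code of your own. Each camera call takes 0.05 s, during which the arm holds its last target. There are 200 camera calls.

TASK

Take the loose brass hinge leaf out of its wooden stand, dip its barrel into the white flux cup until the whole barrel is below the rim, and lift it clear again. Then lower the barrel from above between the two barrels of the leaf fixed in the jamb block until all the holes line up so that the hinge pin could be pushed through, and finish while still holding the leaf there in the gripper, not pressed against the fixed leaf. Leave the cup standing where it is and disturb nothing else on the bench.

Things in the scene. Friction and masses are not known exactly. Their poses are not given: they have to be found in the camera images.
- leaf: Loose brass hinge leaf, upright in the stand, barrel down. Origin: centre of the barrel, on its hole axis. Own y = hole axis (level), z = up the plate, x = through the plate. Barrel: tube 24 mm long (y), 22 mm outside, 14 mm hole. A neck 20 mm wide (y), 8 mm thick joins it to the plate, whose lower edge is 20 mm above the origin. Half a turn about z changes nothing. Mass 0.15 to 0.31 kg.
- leaf_top (a point): Middle of the top edge of the loose leaf's plate, 78 mm above its barrel's centre. The plate is 8 mm thick (leaf's x), 60 mm wide (y) and 58 mm high. Grip it from above near this edge across its 8 mm thickness, mid-width.
- stand: Fixed dark wooden stand, base 60 (x) by 90 mm (y). Two slotted posts (18 mm wide in y, centred at y = +/-29 mm, 28 mm thick in x, tops 62 mm up) hold the ends of the leaf's plate by its lowest 20 mm with 1 mm play; the leaf is drawn straight up. Origin: centre of the underside, on the board; own y along the slots, as the leaf's y. The leaf's origin starts 22 mm above this one.
- cup: Open white porcelain flux cup, loose, about 80 mm across the rim, 55 mm high, wall 4 mm, narrowing a little downwards. It is empty to the touch: nothing in it resists. Origin: centre of its underside.
- cup_rim (a point): Centre of the cup's mouth, at rim height (55 mm above the cup's origin).
- jamb: Fixed jamb block: dark wood, 60 mm (x) by 110 mm (y) by 60 mm high, with a brass hinge leaf standing upright in it that carries two barrels at its top edge. Origin: centre of its underside, on the board. Its x runs through the plate, y along the barrels.
- jamb_axis (a point): Middle of the gap between the jamb's two barrels, on their hole axis, 105 mm above the jamb's origin; y along the holes, z up. Barrels: 22 mm outside, 14 mm holes, 20 mm long; gap 29 mm (2.5 mm play at each end of the loose barrel). Under the gap the fixed plate's edge is 21 mm below the axis, so nothing carries the loose leaf at the right height. Aligned: leaf's origin here, y along y either way.
- pin: Loose steel hinge pin, bystander: 8 mm thick, 88 mm long, lying along its own x. Origin: on the board under its middle.
- spare_leaf: Loose brass leaf lying flat, bystander: barrel 44 mm long, too long for the gap; plate 60 mm by 40 mm. 22 mm high. Origin on the board under its barrel.
- firebrick: Black soldering block, 60 x 100 x 35 mm, bystander. Origin: centre of its underside.
- jar: White jar with red lid, 64 mm across, 70 mm high, bystander. Origin: centre of its underside.
- brush: Small brush, 130 mm long, lying along its own x, bystander.
- bench_block: Steel bench block, 60 x 60 x 20 mm, bystander. Origin: centre of its underside.
- parts_box: Clear open compartment box, 70 x 100 x 30 mm, bystander. Origin: centre of its underside.
- board: Grey fireproof board, fixed, 440 x 860 mm, 10 mm thick, on which all of these stand (its top is 10 mm above the work surface). Origin: centre of its underside.
Things that resemble listed ones, but are neither listed nor needed, are in the scene too. What is shaped like the leaf but blue is not meant.

How it is judged:
By the outcome, as a careful person would: the job done as asked, in the order asked, and still so for the second after the job is handed in, while the arm keeps its last pose, push and grip.
It also fails if it takes over 45 s, if anything falls off the work surface, if the arm or the gripper's body presses on something with over 40 N, if the wrist force passes 120 N, or if a joint passes its speed limit or range.

## Working session

There is one attempt and no reset: what is moved stays moved. The work goes in short steps, Python scripts to look and compute and a tool call to move; the robot and the scene stay as the last step left them, time stands still between calls to the robot, and variables do not carry over. Pictures are saved under pics/ and viewed, at most 10 in all, crops included, and the job is handed in when it is done.

Besides the shell and the picture viewer there is one more tool, called after "Emit:" as name(argument=value, ...) on one line, values as JSON. play_rows: Moves the arm, as the interface text tells. Its arguments: {"type":"object","properties":{"motion":{"type":"array"},"fingers":{"type":"number"}},"required":["motion"]}

```bash
mkdir -p pics
python3 - <<'E'
from rig import bot, imaging, finder
import cv2, numpy as np
s=bot.read_state(); print({k:np.round(s[k],3).tolist() for k in s})
for c in ("scene","top"):
    p=imaging.capture(c); cv2.imwrite(f"pics/{c}0.png",p["frame"][:,:,::-1])
    np.savez(f"{c}0.npz",**p)
    print(c,p["camera_matrix"].round(1).tolist(),p["R"].round(3).tolist(),p["t"].round(3).tolist())
    K,R,t=p["camera_matrix"],p["R"],p["t"]
    for n in ("leaf","leaf_top","stand","cup","cup_rim","jamb","jamb_axis","spare_leaf","pin","jar","firebrick","parts_box","bench_block","brush"):
        for d in finder.recognise(c,n)[:3]:
            q=K@(R@np.array(d["at"])+t); print(" ",n,round(d["confidence"],2),np.round(d["at"],3).tolist(),(q[:2]/q[2]).round().tolist())
E
```

```text
{'time_s': 0.0, 'joint_positions': [-80.014, 30.278, 82.156, -0.0, 67.689, -10.226], 'qvel': [0.033, 0.019, 0.007, 0.13, 0.085, -0.069], 'tau': [-0.001, -44.005, -17.659, 0.063, 0.058, -0.0], 'position': [0.216, -0.586, 0.239], 'tcp_rot': [[0.938, 0.345, -0.0], [0.345, -0.938, 0.002], [0.0, -0.002, -1.0]], 'force': [-0.004, 0.053, -0.447], 'moment': [-0.008, 0.006, -0.002], 'grasp_force': 0.0, 'opening': 0.998}
scene [[387.8, 0.0, 321.4], [0.0, 387.8, 196.6], [0.0, 0.0, 1.0]] [[0.485, 0.875, -0.002], [0.693, -0.386, -0.609], [-0.534, 0.294, -0.793]] [-0.257, -0.29, 1.208]
  leaf 0.87 [0.301, 0.182, 0.059] [339.0, 128.0]
  leaf 0.87 [0.305, -0.183, 0.058] [211.0, 179.0]
  leaf 0.85 [0.256, 0.261, 0.059] [355.0, 109.0]
  leaf_top 0.79 [0.254, 0.263, 0.055] [355.0, 109.0]
  leaf_top 0.7 [0.302, 0.18, 0.055] [338.0, 129.0]
  leaf_top 0.65 [0.263, -0.288, 0.058] [163.0, 183.0]
  stand 0.57 [0.574, 0.013, 0.016] [335.0, 237.0]
  stand 0.57 [0.563, 0.017, 0.085] [335.0, 216.0]
  cup 0.57 [0.541, 0.245, 0.045] [410.0, 181.0]
  cup_rim 0.95 [0.543, 0.245, 0.043] [411.0, 182.0]
  jamb 0.96 [0.
[... 890 characters left out ...]
0.018, 0.099] [306.0, 178.0]
  leaf_top 0.59 [0.295, 0.18, 0.079] [248.0, 279.0]
  stand 0.73 [0.555, 0.017, 0.018] [307.0, 185.0]
  cup 0.9 [0.549, 0.246, 0.023] [227.0, 188.0]
  cup_rim 0.96 [0.546, 0.248, 0.026] [227.0, 189.0]
  jamb 0.59 [0.514, -0.246, 0.073] [403.0, 194.0]
  jar 0.34 [0.557, 0.134, 0.02] [267.0, 185.0]
  jar 0.28 [0.549, 0.248, 0.024] [226.0, 188.0]
  firebrick 0.83 [0.707, -0.242, 0.044] [397.0, 128.0]
  parts_box 0.91 [0.402, 0.245, 0.011] [229.0, 240.0]
  parts_box 0.68 [0.586, -0.129, 0.026] [358.0, 172.0]
  parts_box 0.58 [0.517, -0.245, 0.067] [402.0, 193.0]
  bench_block 0.72 [0.746, 0.065, 0.032] [289.0, 119.0]
  brush 0.78 [0.588, -0.127, 0.027] [358.0, 171.0]
```

View pics/scene0.png

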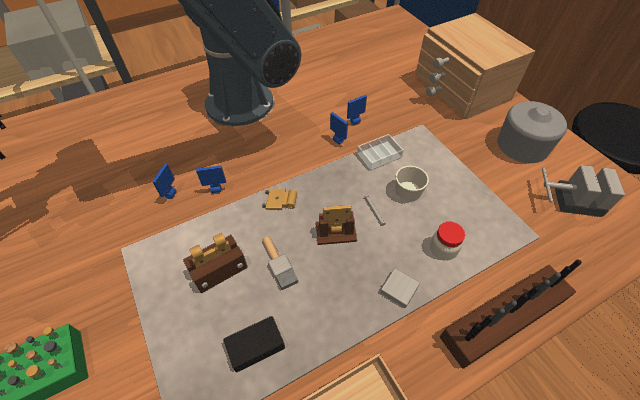

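View pics/top0.png

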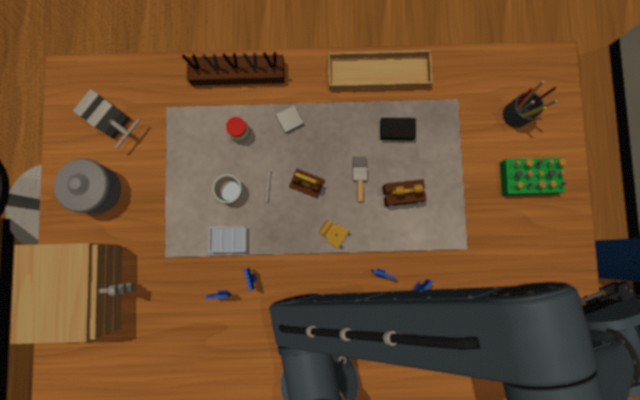

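The scene view shows the brass leaf in its dark stand at (337,222), the cup at (411,182) and the jamb at (214,262). In the top view they are at (307,183), (228,189) and (405,193). Leaf candidates in the scene view are four blue ones, at (339,128), (355,109), (211,179) and (163,183), and the brass one at (337,218). Only the brass one fits, since it is in the stand and not blue. I'll confirm it in an enlarged crop and check the masks at the same time.

Run:
```python
from rig import bot, imaging, finder
import cv2, numpy as np
tiles=[]
for c,bx in (("scene",[(337,222),(214,262)]),("top",[(307,183),(405,193)])):
    p=imaging.capture(c); im=p["frame"][:,:,::-1].copy()
    sv={}
    for n in ("leaf","stand","cup","jamb"):
        for i,d in enumerate(finder.outline_of(c,n)[:6]):
            m=d["pixels"]; ys,xs=np.nonzero(m)
            print(c,n,round(d["confidence"],2),m.sum(),xs.min(),xs.max(),ys.min(),ys.max()); sv[f"{n}_{i}"]=m
    np.savez(f"{c}_m.npz",**sv)
    for x,y in bx: tiles.append(cv2.resize(im[y-30:y+30,x-40:x+40],None,fx=5,fy=5,interpolation=cv2.INTER_CUBIC))
cv2.imwrite("pics/crop.png",np.vstack([np.hstack(tiles[:2]),np.hstack(tiles[2:])]))
```

```text
scene leaf 0.97 385 330 347 113 143
scene leaf 0.9 536 322 350 205 231
scene leaf 0.78 568 196 225 165 192
scene leaf 0.63 516 153 176 164 198
scene stand 0.86 755 316 356 215 244
scene cup 0.86 935 396 428 166 201
scene cup 0.37 477 264 295 189 208
scene jamb 0.9 2155 184 246 234 290
top leaf 0.67 149 245 255 268 289
top leaf 0.66 154 296 316 173 186
top leaf 0.42 109 373 393 269 277
top stand 0.94 555 290 324 168 197
top stand 0.75 106 298 315 175 185
top stand 0.38 845 379 417 116 140
top stand 0.2 445 227 249 116 141
top cup 0.68 637 213 241 174 202
top jamb 0.84 1022 382 426 178 206
```

View pics/crop.png

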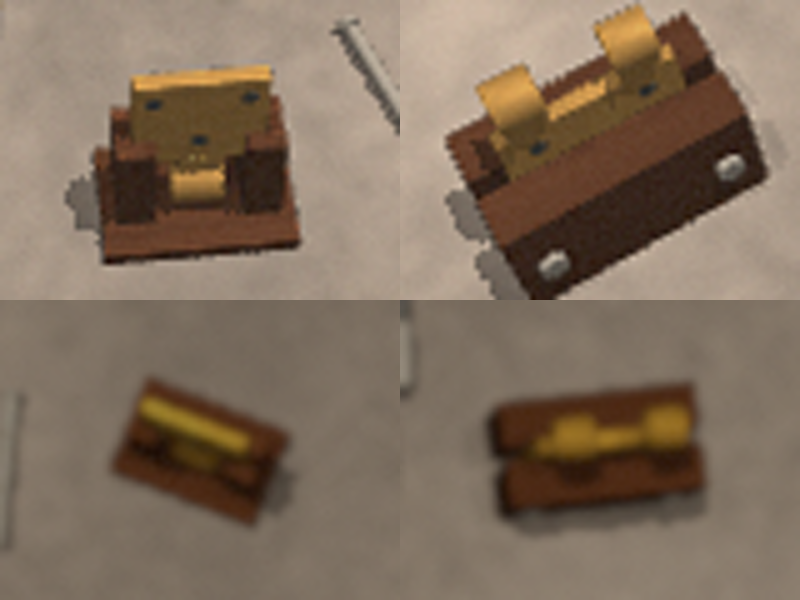

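The crop confirms the brass leaf upright in its stand at scene (337,218), barrel down and plate on top. The jamb's two brass barrels show at scene (236,240) and (260,228). Next I'll fit the known geometry to the masks.

```bash
cat > fit.py <<'E'
import cv2, numpy as np
from scipy.optimize import minimize
S=4
def box(x0,x1,y0,y1,z0,z1): return np.array([[x,y,z] for x in(x0,x1) for y in(y0,y1) for z in(z0,z1)])/1e3
def cyl(y0,y1,z,r=11): 
    a=np.arange(0,2*np.pi,.2); return np.array([[r*np.cos(q),y,z+r*np.sin(q)] for q in a for y in(y0,y1)])/1e3
def ring(r0,z0,r1,z1):
    a=np.arange(0,2*np.pi,.1); return np.array([[r*np.cos(q),r*np.sin(q),z] for q in a for r,z in((r0,z0),(r1,z1))])/1e3
def leaf(z): return [cyl(-12,12,z),box(-4,4,-10,10,z,z+20),box(-4,4,-30,30,z+20,z+78)]
STAND=[box(-30,30,-45,45,0,9),box(-14,14,-38,-20,0,62),box(-14,14,20,38,0,62)]+leaf(22)
JAMB=[box(-30,30,-55,55,0,60),box(-4,4,-34.5,34.5,60,84),cyl(14.5,34.5,105),cyl(-34.5,-14.5,105),box(-4,4,14.5,34.5,80,105),box(-4,4,-34.5,-14.5,80,105)]
CUP=[ring(32,0,40,55)]
def proj(cam,X): 
    q=(X@cam["R"].T+cam["t"])@cam["camera_matrix"].T; return q[:,:2]/q[:,2:]
def raster(cam,parts,T,R):
    m=np.zeros((400*S,640*S),np.uint8)
    for P in parts:
        uv=((proj(cam,P@R.T+T)+.5)*S).astype(np.float32)
        cv2.fillConvexPoly(m,cv2.convexHull(np.round(uv).astype(np.int32)),1)
    return cv2.resize(m.astype(np.float32),(640,400),interpolation=cv2.INTER_AREA)
def Rz(a): c,s=np.cos(a),np.sin(a); return np.array([[c,-s,0],[s,c,0],[0,0,1.]])
def iou(a,b): return np.minimum(a,b).sum()/np.maximum(a,b).sum()
def fit(obs,parts,x0,z=.010,R0=np.eye(3),zfree=False):
    # x0: x,y [m], yaw deg (, z)
    sc=np.array([.001,.001,1.]+([.001] if zfree else []))
    def f(p):
        v=p*sc; T=np.array([v[0],v[1],v[3] if zfree else z]); R=Rz(np.radians(v[2]))@R0
        return -sum(iou(raster(c,parts,T,R),m) for c,m in obs)
    x0=np.array(list(x0)+([z] if zfree else []))/sc
    best=None
    for k in (6,2):
        r=minimize(f,x0,method="Nelder-Mead",options=dict(initial_simplex=np.vstack([x0]+[x0+k*e for e in np.eye(len(x0))]),xatol=.05,fatol=1e-4)); x0=r.x
    return r.x*sc,-r.fun/len(obs)
E
python3 - <<'E'
from fit import *
C={c:dict(np.load(f"{c}0.npz")) for c in("scene","top")}
M={c:dict(np.load(f"{c}_m.npz")) for c in C}
P={"stand":(STAND,(.56,.017,-20),{"scene":["stand_0","leaf_1"],"top":["stand_0","leaf_1"]}),
"jamb":(JAMB,(.52,-.247,5),{"scene":["jamb_0"],"top":["jamb_0"]}),
"cup":(CUP,(.545,.247,0),{"scene":["cup_0"],"top":["cup_0"]})}
for n,(parts,x0,ms) in P.items():
    ob={c:(C[c],np.any([M[c][k] for k in ms[c]],0).astype(np.float32)) for c in C}
    for tag,o in (("scene",[ob["scene"]]),("top",[ob["top"]]),("both",list(ob.values()))):
        x,q=fit(o,parts,x0); print(n,tag,np.round(x,4),round(q,3))
E
```

```text
stand scene [ 5.59100e-01  2.19000e-02 -2.35488e+01] 0.922
stand top [ 5.61800e-01  1.83000e-02 -2.29842e+01] 0.953
stand both [ 5.61300e-01  1.91000e-02 -2.29017e+01] 0.915
jamb scene [ 0.5187 -0.2507  5.5017] 0.937
jamb top [ 0.5225 -0.2533  6.1683] 0.945
jamb both [ 0.521  -0.2513  5.3611] 0.928
cup scene [0.543  0.243  9.7093] 0.953
cup top [ 0.5451  0.2389 11.9756] 0.935
cup both [ 0.5447  0.2401 11.3538] 0.926
```

Units first: shifts go in shares of 0.8 m and turns go in shares of 180 degrees. So 0.5325 m is 0.6656, -0.449 m is -0.5613, -46.8 degrees is -0.26.

Emit:
play_rows(motion=[[[0.6656,-0.5613,0.05,0,0,-0.26],[0.6656,-0.5613,0.05,0,0,-0.26],[0.6656,-0.5613,0.05,0,0,-0.26],[0.6656,-0.5613,0.05,0,0,-0.26],[0.6656,-0.5613,0.05,0,0,-0.26],[0.6656,-0.5613,0.05,0,0,-0.26],[0.6656,-0.5613,0.05,0,0,-0.26],[0.6656,-0.5613,0.05,0,0,-0.26]]], fingers=0.05)

```text
time_s: 2.67
position: [0.3813, -0.2956, 0.2206]
tcp_rot: [[0.389, 0.921, 0.001], [0.921, -0.389, -0.001], [-0.0, 0.001, -1.0]]
force: [0.0, 0.5, -0.0]
opening: 0.585
grasp_force: 0.0
```

```bash
cat > go.py <<'E'
import sys, numpy as np
from scipy.spatial.transform import Rotation as Ro
from rig import bot
x,y,z,yaw=map(float,sys.argv[1:5])   # yaw: world angle of tool y, deg
s=bot.read_state(); R=np.array(s["tcp_rot"]); a=np.radians(yaw)
ty=np.array([np.cos(a),np.sin(a),0]); tz=np.array([0,0,-1.]); G=np.c_[np.cross(ty,tz),ty,tz]
print("t",round(s["time_s"],2),"p",np.round(s["position"],4),"yaw",round(np.degrees(np.arctan2(R[1,1],R[0,1])),2),"F",np.round(s["force"],2),"M",np.round(s["moment"],2),"open",round(s["opening"]*87,2),"grip",round(s["grasp_force"],1))
print("shift",np.round(R.T@(np.array([x,y,z])-s["position"]),4),"turn",np.round(Ro.from_matrix(R.T@G).as_rotvec(degrees=True),2))
E
python3 go.py .561 .0195 .2 -23
python3 - <<'E'
from fit import *
C={c:dict(np.load(f"{c}0.npz")) for c in("scene","top")}
M={c:dict(np.load(f"{c}_m.npz")) for c in C}
for c in C: # loose leaf alone: z known (0.032); plate + visible barrel
    print(c,fit([(C[c],M[c]["leaf_1"].astype(np.float32))],leaf(22) if c=="scene" else leaf(22)[2:],(.561,.0195,-23)))
E
```

```text
t 2.67 p [ 0.3813 -0.2956  0.2206] yaw -22.88 F [ 0.04  0.49 -0.03] M [-0.02 -0.08 -0.03] open 50.93 grip 0.0
shift [0.3602 0.043  0.0206] turn [0.04 0.01 0.12]
scene (array([  0.55881878,   0.02187971, -21.01587644]), np.float64(0.867152988910675))
top (array([ 5.61053047e-01,  1.93742506e-02, -2.53018600e+01]), np.float64(0.7332361340522766))
```

To row units: 0.36 m is 0.45, 0.043 m is 0.0538.

Emit:
play_rows(motion=[[[0.45,0.0538,0.025,0,0,0],[0.45,0.0538,0.025,0,0,0],[0.45,0.0538,0.025,0,0,0],[0.45,0.0538,0.025,0,0,0],[0.45,0.0538,0.025,0,0,0],[0.45,0.0538,0.025,0,0,0],[0.45,0.0538,0.025,0,0,0],[0.45,0.0538,0.025,0,0,0]]])

```text
time_s: 3.33
position: [0.5469, -0.0064, 0.2022]
tcp_rot: [[0.39, 0.921, 0.001], [0.921, -0.39, -0.0], [0.0, 0.001, -1.0]]
force: [0.8, -1.5, -1.2]
opening: 0.576
grasp_force: 0.0
```

```bash
python3 go.py .560 .020 .13 -23
```

```text
t 3.33 p [ 0.5469 -0.0064  0.2022] yaw -22.97 F [ 0.8  -1.54 -1.19] M [-0.06 -0.12 -0.02] open 50.12 grip 0.0
shift [0.0294 0.0017 0.0722] turn [ 0.04 -0.    0.03]
```

To row units: 0.072 m is 0.09, 0.0294 m is 0.0368.

Emit:
play_rows(motion=[[[0.0368,0.0021,0.025,0,0,0],[0.0368,0.0021,0.0625,0,0,0],[0.0368,0.0021,0.09,0,0,0],[0.0368,0.0021,0.09,0,0,0],[0.0368,0.0021,0.09,0,0,0]]])

```text
time_s: 3.75
position: [0.5583, 0.0182, 0.1293]
tcp_rot: [[0.39, 0.921, -0.003], [0.921, -0.39, 0.0], [-0.001, -0.003, -1.0]]
force: [0.3, 0.1, 1.0]
opening: 0.573
grasp_force: 0.0
```

```bash
python3 go.py .560 .020 .094 -23
python3 - <<'E'
from rig import imaging
import cv2, numpy as np
t=[]
for c,(x,y) in (("scene",(335,205)),("top",(307,178))):
    p=imaging.capture(c); np.savez(f"{c}1.npz",**p)
    t.append(cv2.resize(p["frame"][y-50:y+50,x-40:x+40,::-1],None,fx=5,fy=5,interpolation=cv2.INTER_CUBIC))
cv2.imwrite("pics/hover.png",np.hstack(t))
E
```

```text
t 3.75 p [0.5583 0.0182 0.1293] yaw -22.97 F [0.34 0.13 1.  ] M [ 0.01 -0.08 -0.05] open 49.82 grip 0.0
shift [0.0023 0.001  0.0352] turn [-0.16  0.04  0.03]
```

View pics/hover.png

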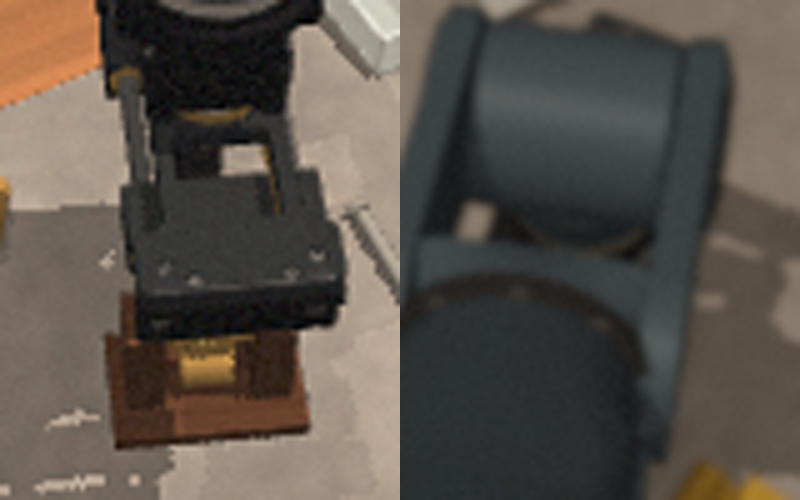

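The gripper sits squarely over the leaf: in the left half of the crop the barrel shows below it at (207,365), and the top view is covered by the arm. I'll descend and close in stages.

To row units: 0.035 m is 0.0438, 0.024 m is 0.03.

Emit:
play_rows(motion=[[[0.0019,0.0009,0.015,0,0,0],[0.0019,0.0009,0.03,0,0,0],[0.0019,0.0009,0.0438,0,0,0],[0.0019,0.0009,0.0438,0,0,0]]])

```text
time_s: 4.18
position: [0.5593, 0.0188, 0.0936]
tcp_rot: [[0.391, 0.92, -0.003], [0.92, -0.391, 0.0], [-0.001, -0.003, -1.0]]
force: [-0.1, 0.2, -0.2]
opening: 0.576
grasp_force: 0.0
```

Emit:
play_rows(motion=[[[0,0,0,0,0,0],[0,0,0,0,0,0],[0,0,0,0,0,0],[0,0,0,0,0,0],[0,0,0,0,0,0]]], fingers=0.014)

```text
time_s: 4.6
position: [0.5606, 0.019, 0.0956]
tcp_rot: [[0.391, 0.921, 0.001], [0.921, -0.391, -0.0], [0.0, 0.001, -1.0]]
force: [0.1, -0.2, -0.2]
opening: 0.284
grasp_force: 0.0
```

```bash
python3 go.py .560 .020 .094 -23
```

```text
t 4.6 p [0.5606 0.019  0.0956] yaw -22.99 F [ 0.09 -0.2  -0.16] M [-0.06 -0.06 -0.04] open 24.66 grip 0.0
shift [ 0.0007 -0.0009  0.0016] turn [ 0.06 -0.01  0.01]
```

Emit:
play_rows(motion=[[[0,0,0,0,0,0],[0,0,0,0,0,0],[0,0,0,0,0,0]]])

```text
time_s: 4.85
position: [0.5603, 0.0191, 0.0952]
tcp_rot: [[0.39, 0.921, 0.0], [0.921, -0.39, -0.0], [0.0, 0.0, -1.0]]
force: [-1.0, -0.1, -0.8]
opening: 0.172
grasp_force: 0.0
```

Emit:
play_rows(motion=[[[0,0,0,0,0,0],[0,0,0,0,0,0],[0,0,0,0,0,0]]], fingers=0.0)

```text
time_s: 5.1
position: [0.5603, 0.0191, 0.0951]
tcp_rot: [[0.39, 0.921, -0.0], [0.921, -0.39, -0.0], [-0.0, -0.0, -1.0]]
force: [0.1, 0.2, 0.4]
opening: 0.089
grasp_force: 30.0
```

```bash
python3 go.py .560 .020 .094 -23
```

```text
t 5.1 p [0.5603 0.0191 0.0951] yaw -22.98 F [0.05 0.17 0.4 ] M [-0.04 -0.12 -0.02] open 7.75 grip 30.0
shift [ 0.0007 -0.0006  0.0011] turn [-0.    0.    0.02]
```

To row units: -0.115 m is -0.1438, -0.1 m is -0.125.

Emit:
play_rows(motion=[[[0,0,-0.005,0,0,0],[0,0,-0.015,0,0,0],[0,0,-0.0313,0,0,0],[0,0,-0.0563,0,0,0],[0,0,-0.0875,0,0,0],[0,0,-0.125,0,0,0],[0,0,-0.1438,0,0,0],[0,0,-0.1438,0,0,0]]])

```text
time_s: 5.77
position: [0.5627, 0.0188, 0.2144]
tcp_rot: [[0.39, 0.921, 0.009], [0.921, -0.39, -0.001], [0.002, 0.009, -1.0]]
force: [0.4, -0.7, -2.4]
opening: 0.088
grasp_force: 30.0
```

```bash
python3 go.py .544 .242 .21 -23
```

```text
t 5.77 p [0.5627 0.0188 0.2144] yaw -22.98 F [ 0.35 -0.67 -2.38] M [-0.02 -0.11  0.05] open 7.66 grip 30.0
shift [ 0.1982 -0.1044  0.0039] turn [ 0.49 -0.12  0.02]
```

To row units: 0.198 m is 0.2475, -0.063 m is -0.0788.

Emit:
play_rows(motion=[[[0.025,-0.0131,0,0,0,0],[0.0625,-0.0331,0,0,0,0],[0.1063,-0.0563,0,0,0,0],[0.15,-0.0788,0,0,0,0],[0.1938,-0.1025,0,0,0,0],[0.2275,-0.12,0,0,0,0],[0.2475,-0.13,0,0,0,0],[0.2475,-0.13,0,0,0,0]]])

```text
time_s: 6.43
position: [0.54, 0.2458, 0.2087]
tcp_rot: [[0.386, 0.922, -0.002], [0.922, -0.386, 0.001], [0.0, -0.003, -1.0]]
force: [-0.4, 0.4, -2.1]
opening: 0.088
grasp_force: 30.0
```

Emit:
play_rows(motion=[[[0,0,0,0,0,0],[0,0,0,0,0,0]]])

```text
time_s: 6.6
position: [0.5411, 0.2412, 0.2091]
tcp_rot: [[0.39, 0.921, -0.002], [0.921, -0.39, -0.001], [-0.002, -0.002, -1.0]]
force: [1.3, 1.0, -3.3]
opening: 0.086
grasp_force: 30.0
```

```bash
python3 go.py .544 .242 .112 -23
python3 - <<'E'
from rig import imaging
import cv2, numpy as np
t=[]
for c,(x,y) in (("scene",(410,165)),("top",(228,180))):
    p=imaging.capture(c); np.savez(f"{c}2.npz",**p)
    t.append(cv2.resize(p["frame"][y-50:y+50,x-40:x+40,::-1],None,fx=5,fy=5,interpolation=cv2.INTER_CUBIC))
cv2.imwrite("pics/cup.png",np.hstack(t))
E
```

```text
t 6.6 p [0.5411 0.2412 0.2091] yaw -22.98 F [ 1.26  0.96 -3.33] M [-0.01 -0.06  0.02] open 7.51 grip 30.0
shift [0.002  0.0025 0.0971] turn [-0.09  0.11  0.02]
```

View pics/cup.png

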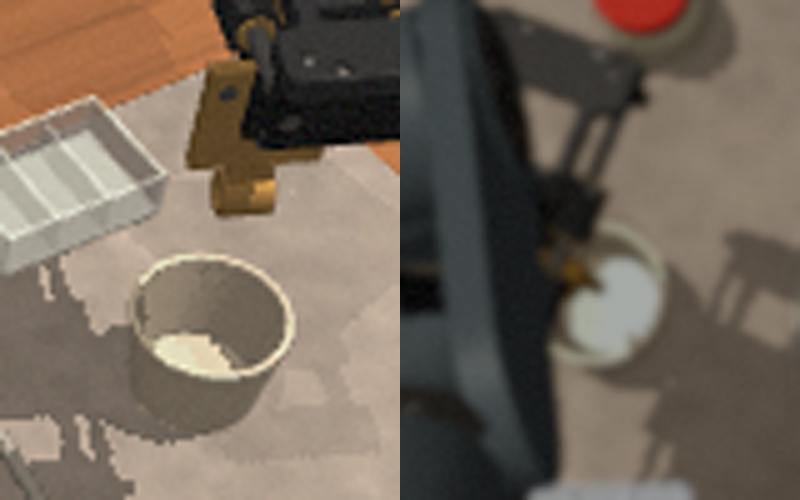

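The brass leaf hangs level over the cup. In the left half the barrel is at (243,193) and the rim's centre near (213,317); in the right half the rim is centred near (608,297). I'll check both against projections before dipping.

Run:
```python
from fit import *
for c,o in (("scene",(370,115)),("top",(188,130))):
    C=dict(np.load(f"{c}2.npz"))
    for n,X in (("barrel",[.543,.242,.146]),("rim",[.544,.242,.065]),("floor",[.544,.242,.012])):
        u=(proj(C,np.array([X]))[0]-o)*5; print(c,n,u.round(0)+([400,0] if c=="top" else 0))
```

```text
scene barrel [239. 195.]
scene rim [208. 313.]
scene floor [189. 381.]
top barrel [556. 270.]
top rim [588. 290.]
top floor [608. 303.]
```

Everything matches: the top rim's right edge at 667 less a 77 px radius gives 590, against a predicted 588. Dipping now.

To row units: 0.097 m is 0.1213, 0.09 m is 0.1125.

Emit:
play_rows(motion=[[[0.0013,0.0025,0.0188,0,0,0],[0.0013,0.0025,0.0438,0,0,0],[0.0013,0.0025,0.0688,0,0,0],[0.0013,0.0025,0.0938,0,0,0],[0.0013,0.0025,0.1125,0,0,0],[0.0013,0.0025,0.1213,0,0,0],[0.0013,0.0025,0.1213,0,0,0],[0.0013,0.0025,0.1213,0,0,0]]])

```text
time_s: 7.37
position: [0.5445, 0.2414, 0.1132]
tcp_rot: [[0.392, 0.92, -0.0], [0.92, -0.392, -0.0], [-0.0, -0.0, -1.0]]
force: [0.3, -1.0, -1.9]
opening: 0.091
grasp_force: 30.0
```

Emit:
play_rows(motion=[[[0,0,0,0,0,0],[0,0,0,0,0,0],[0,0,0,0,0,0]]])

```text
time_s: 7.62
position: [0.5448, 0.2422, 0.1142]
tcp_rot: [[0.391, 0.921, 0.002], [0.921, -0.391, 0.001], [0.001, 0.002, -1.0]]
force: [-0.3, -0.5, -1.9]
opening: 0.089
grasp_force: 30.0
```

```bash
python3 go.py .544 .242 .112 -23
python3 - <<'E'
from rig import imaging
import cv2, numpy as np
x,y=410,170
p=imaging.capture("scene")
cv2.imwrite("pics/dip.png",cv2.resize(p["frame"][y-45:y+45,x-40:x+40,::-1],None,fx=6,fy=6,interpolation=cv2.INTER_CUBIC))
E
```

```text
t 7.62 p [0.5448 0.2422 0.1142] yaw -22.99 F [-0.31 -0.45 -1.94] M [-0.05 -0.06  0.  ] open 7.76 grip 30.0
shift [-0.0005 -0.0007  0.0022] turn [ 0.1  -0.08  0.01]
```

View pics/dip.png

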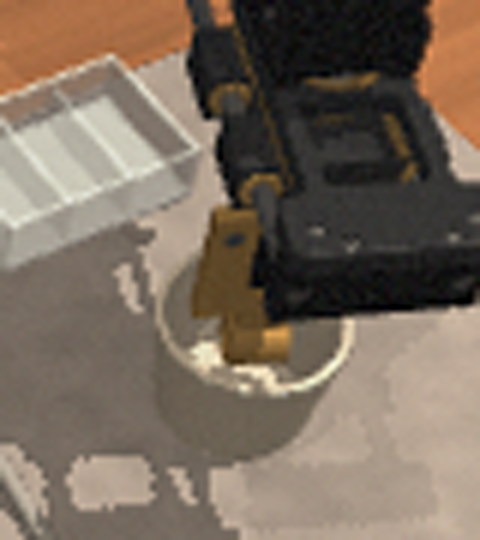

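The barrel is inside the cup at about (255,345), clear of the walls. I'll go 5 mm deeper for margin, then lift out.

To row units: 0.005 m is 0.0063, 0.003 m is 0.0038.

Emit:
play_rows(motion=[[[0,0,0.0038,0,0,0],[0,0,0.0063,0,0,0],[0,0,0.0063,0,0,0],[0,0,0.0063,0,0,0]]])

```text
time_s: 8.0
position: [0.5438, 0.2421, 0.1078]
tcp_rot: [[0.39, 0.921, -0.001], [0.921, -0.39, -0.0], [-0.0, -0.0, -1.0]]
force: [-0.0, -0.1, -2.1]
opening: 0.089
grasp_force: 30.0
```

To row units: -0.14 m is -0.175, -0.135 m is -0.1688.

Emit:
play_rows(motion=[[[0,0,-0.0125,0,0,0],[0,0,-0.0375,0,0,0],[0,0,-0.0688,0,0,0],[0,0,-0.1063,0,0,0],[0,0,-0.1438,0,0,0],[0,0,-0.1688,0,0,0],[0,0,-0.175,0,0,0],[0,0,-0.175,0,0,0]]])

```text
time_s: 8.67
position: [0.5451, 0.2424, 0.2505]
tcp_rot: [[0.39, 0.921, 0.005], [0.921, -0.39, 0.001], [0.003, 0.004, -1.0]]
force: [0.1, 0.7, -2.8]
opening: 0.089
grasp_force: 30.0
```

```bash
python3 go.py .521 -.252 .26 5.6
```

```text
t 8.67 p [0.5451 0.2424 0.2505] yaw -22.98 F [ 0.12  0.7  -2.79] M [-0.01 -0.07 -0.  ] open 7.73 grip 30.0
shift [-0.4645  0.1709 -0.0102] turn [  0.27  -0.11 -28.58]
```

To row units: -0.265 m is -0.3313, -0.01 m is -0.0125, -28.6 degrees is -0.1589.

Emit:
play_rows(motion=[[[-0.025,0.0094,0,0,0,-0.0111],[-0.0688,0.025,0,0,0,-0.0333],[-0.1125,0.0413,-0.0063,0,0,-0.0556],[-0.1563,0.0575,-0.0125,0,0,-0.0778],[-0.2,0.0738,-0.0125,0,0,-0.1],[-0.2438,0.09,-0.0125,0,0,-0.1222],[-0.2875,0.1063,-0.0125,0,0,-0.1389],[-0.3313,0.1219,-0.0125,0,0,-0.1589]]])

```text
time_s: 9.33
position: [0.5287, -0.0413, 0.2562]
tcp_rot: [[-0.101, 0.995, -0.004], [0.995, 0.101, 0.001], [0.002, -0.004, -1.0]]
force: [0.2, -0.0, -2.5]
opening: 0.085
grasp_force: 30.0
```

```bash
python3 go.py .521 -.252 .26 5.6
```

```text
t 9.33 p [ 0.5287 -0.0413  0.2562] yaw 5.78 F [ 0.19 -0.05 -2.49] M [-0.02 -0.13  0.  ] open 7.42 grip 30.0
shift [-0.2089 -0.0289 -0.0041] turn [-0.21 -0.09  0.18]
```

To row units: -0.209 m is -0.2613, -0.02 m is -0.025.

Emit:
play_rows(motion=[[[-0.0438,-0.0063,0,0,0,0],[-0.0875,-0.0125,0,0,0,0],[-0.1313,-0.0188,0,0,0,0],[-0.175,-0.025,0,0,0,0],[-0.2188,-0.0306,0,0,0,0],[-0.2475,-0.035,0,0,0,0],[-0.2613,-0.0363,0,0,0,0],[-0.2613,-0.0363,0,0,0,0]]])

```text
time_s: 10.0
position: [0.5212, -0.2528, 0.2562]
tcp_rot: [[-0.094, 0.996, -0.002], [0.996, 0.094, 0.001], [0.001, -0.002, -1.0]]
force: [0.9, -0.1, -1.9]
opening: 0.086
grasp_force: 30.0
```

To row units: 0.03 m is 0.0375, 0.02 m is 0.025.

Emit:
play_rows(motion=[[[0,0,0.025,0,0,0],[0,0,0.0375,0,0,0],[0,0,0.0375,0,0,0],[0,0,0.0375,0,0,0],[0,0,0.0375,0,0,0]]])

```text
time_s: 10.42
position: [0.5222, -0.2497, 0.2283]
tcp_rot: [[-0.099, 0.995, -0.0], [0.995, 0.099, 0.0], [0.0, -0.0, -1.0]]
force: [-0.2, 0.3, -2.4]
opening: 0.093
grasp_force: 30.0
```

```bash
python3 go.py .521 -.252 .23 5.6
python3 - <<'E'
from rig import imaging, finder
import cv2, numpy as np
sv={}
for c in ("scene","top"):
    p=imaging.capture(c); np.savez(f"{c}3.npz",**p)
    if c=="scene": cv2.imwrite("pics/jamb.png",cv2.resize(p["frame"][185:295,165:265,::-1],None,fx=5,fy=5,interpolation=cv2.INTER_CUBIC))
    for n in ("leaf","jamb"):
        for i,d in enumerate(finder.outline_of(c,n)[:5]):
            m=d["pixels"]; ys,xs=np.nonzero(m); print(c,n,round(d["confidence"],2),m.sum(),xs.min(),xs.max(),ys.min(),ys.max()); sv[f"{c}_{n}_{i}"]=m
np.savez("m3.npz",**sv)
E
```

```text
t 10.42 p [ 0.5222 -0.2497  0.2283] yaw 5.69 F [-0.22  0.34 -2.43] M [-0.02 -0.13  0.  ] open 8.1 grip 30.0
shift [-0.0021 -0.0015 -0.0017] turn [-0.   -0.02  0.09]
scene leaf 0.82 348 331 347 113 142
scene leaf 0.75 358 348 365 96 123
scene leaf 0.58 427 200 225 166 192
scene leaf 0.56 66 199 211 230 239
scene jamb 0.75 2348 183 247 233 293
scene jamb 0.74 779 264 297 237 288
```

View pics/jamb.png

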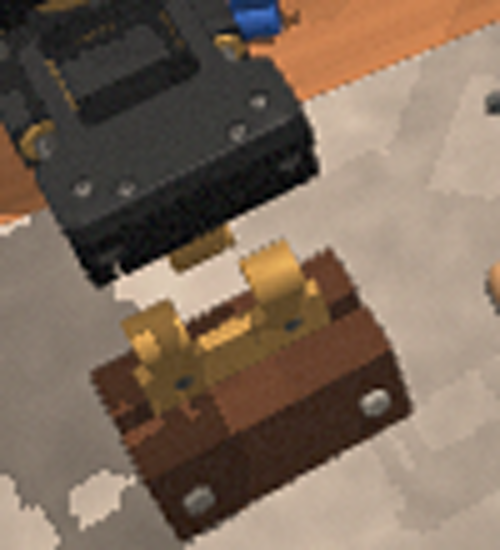

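The leaf's barrel bottom shows at about (203,247) under the gripper, and the jamb barrels at (155,332) and (270,272). I'll segment the brass and fit the barrels in this one camera, so that calibration errors cancel.

```bash
cat > brass.py <<'E'
from fit import *
def brass(im):
    h=cv2.cvtColor(im,cv2.COLOR_RGB2HSV); return ((h[...,0]>=14)&(h[...,0]<=28)&(h[...,1]>110)&(h[...,2]>50))
E
python3 - <<'E'
from brass import *
d=np.load("scene3.npz"); im=d["frame"]
m=brass(im)
for y in range(226,268): print(y,"".join("#" if v else "." for v in m[y,185:238]))
E
```

```text
226 .....................................................
227 .....................................................
228 .....................................................
229 .....................................................
230 .......................###...........................
231 .....................#####...........................
232 ...................########..........................
233 ..................#########.........#................
234 ................#########.........####...............
235 ..............##########........######...............
236 ..............########........#########..............
237 ..............######........###########..............
238 ...............###..........############.............
239 .............................############............
240 .............................############............
241 ..............................#############..........
242 ..............................##############.........
243 ..............................##############.........
244 ...............................##############.......
[... 635 characters left out ...]
....
256 .......##########################....................
257 ........########################.....................
258 .......#######################.......................
259 ......######################.........................
260 .......##########..#######...........................
261 .......########....#####.............................
262 ........#######...#####..............................
263 .........############................................
264 .........##########..................................
265 ..........#######................................#...
266 ..........#####......................................
267 ..........###........................................
```

```bash
cat > rel.py <<'E'
from brass import *
def pose2(cam,m,parts,x0,z,side,free_yaw,off=0.):
    # fit barrels in the half of the picture above (side=-1) or below (+1) the projected axis line
    x0=np.array(x0,float)
    for it in range(3):
        R=Rz(np.radians(x0[2])); a,b=proj(cam,np.array([[0,-.05,0],[0,.05,0]])@R.T+[x0[0],x0[1],z])
        V,U=np.mgrid[:400,:640]; n=np.array([-(b-a)[1],(b-a)[0]]); n/=np.linalg.norm(n); n*=np.sign(n[1])
        dl=((U-a[0])*n[0]+(V-a[1])*n[1])*side; along=((U-a[0])*(b-a)[0]+(V-a[1])*(b-a)[1])/np.linalg.norm(b-a)
        roi=(dl>off)&(dl<9)&(along>-2)&(along<np.linalg.norm(b-a)+2); w=roi.astype(np.float32); mm=m*w
        k=3 if free_yaw else 2; sc=np.array([1e-3,1e-3,1.])
        def f(p):
            v=x0.copy(); v[:k]+=p*sc[:k]
            return ((raster(cam,parts,np.array([v[0],v[1],z]),Rz(np.radians(v[2])))*w-mm)**2).sum()
        r=minimize(f,np.zeros(k),method="Nelder-Mead",options=dict(initial_simplex=np.vstack([np.zeros(k),3*np.eye(k)]),xatol=.02,fatol=1e-3))
        x0[:k]+=r.x*sc[:k]
    return x0,r.fun,mm.sum()
JB=[cyl(14.5,34.5,0),cyl(-34.5,-14.5,0)]; LB=[cyl(-12,12,0)]
E
python3 - <<'E'
from rel import *
c=dict(np.load("scene3.npz")); m=brass(c["frame"]).astype(np.float32)
jm=m.copy(); jm[:,:189]=0; jm[:239,:212]=0
lm=np.zeros_like(m); lm[226:240,195:214]=m[226:240,195:214]
for o in(0,1): print("jamb",pose2(c,jm,JB,(.521,-.252,5.6),.115,-1,True,o))
p=(.5222,-.2497,.2283-.0631)
for o in(0,1): print("leaf",pose2(c,lm,LB,(p[0],p[1],5.69),p[2],1,False,o))
j0=dict(np.load("scene0.npz")); m0=brass(j0["frame"]).astype(np.float32); m0[:,:189]=0
print("jamb0",pose2(j0,m0,JB,(.521,-.252,5.6),.115,-1,True,0))
for y in (0,1): pass
print(proj(c,np.array([p,[.521,-.252,.115]])))
E
```

```text
jamb (array([ 0.52012023, -0.25070622,  3.9447821 ]), np.float64(7.0234375), np.float32(115.0))
jamb (array([ 0.5201095 , -0.25071363,  3.99606649]), np.float64(5.8046875), np.float32(94.0))
leaf (array([ 0.51892882, -0.24721132,  5.69      ]), np.float64(25.11328125), np.float32(61.0))
leaf (array([ 0.51892163, -0.24721876,  5.69      ]), np.float64(12.33203125), np.float32(61.0))
jamb0 (array([ 0.52014221, -0.25063864,  3.82769461]), np.float64(5.5546875), np.float32(118.0))
[[202.21388032 232.57868166]
 [207.15269945 246.23020863]]
```

To row units: 0.022 m is 0.0275, -0.0037 m is -0.0046, 0.5 degrees is 0.0028.

Emit:
play_rows(motion=[[[-0.0025,0.0006,0.01,0,0,0.0028],[-0.0046,0.0008,0.02,0,0,0.0028],[-0.0046,0.0008,0.0275,0,0,0.0028],[-0.0046,0.0008,0.0275,0,0,0.0028],[-0.0046,0.0008,0.0275,0,0,0.0028],[-0.0046,0.0008,0.0275,0,0,0.0028],[-0.0046,0.0008,0.0275,0,0,0.0028]]])

```text
time_s: 11.3
position: [0.5231, -0.2545, 0.2062]
tcp_rot: [[-0.089, 0.996, 0.0], [0.996, 0.089, -0.0], [-0.0, 0.0, -1.0]]
force: [0.1, 0.5, -2.2]
opening: 0.089
grasp_force: 30.0
```

```bash
python3 go.py .523 -.2533 .206 5.2
python3 - <<'E'
from rel import *
from rig import imaging,bot
c=imaging.capture("scene"); np.savez("scene4.npz",**c)
t=imaging.capture("top"); np.savez("top4.npz",**t)
cv2.imwrite("pics/near.png",np.hstack([cv2.resize(x["frame"][v-50:v+50,u-40:u+40,::-1],None,fx=5,fy=5,interpolation=cv2.INTER_CUBIC) for x,u,v in((c,208,240),(t,405,190))]))
m=brass(c["frame"])
for y in range(228,268): print(y,"".join("#" if v else "." for v in m[y,185:238]))
E
```

```text
t 11.3 p [ 0.5231 -0.2545  0.2062] yaw 5.11 F [ 0.1   0.46 -2.18] M [-0.08 -0.1   0.01] open 7.7 grip 30.0
shift [0.0012 0.0001 0.0002] turn [ 0.02  0.02 -0.09]
228 .....................................................
229 .....................................................
230 .....................................................
231 .....................................................
232 .....................................................
233 ....................................#................
234 ..................................####...............
235 ................................######...............
236 ..............................#########..............
237 ............................###########..............
238 ............................############.............
239 ........................###..############............
240 ......................#####..############............
241 ....................#######...#############..........
242 ...................######.....##############.........
243 .................######.......##############.........
244 .......
[... 680 characters left out ...]
....
256 .......###########################...................
257 ........########################.....................
258 .......#######################.......................
259 ......######################.........................
260 .......#########...#######...........................
261 .......########....#####......................#......
262 ........#######...#####.............................#
263 .........############................................
264 .........##########..................................
265 ..........#######.#..................................
266 ..........#####......................#...............
267 ..........###........................................
```

View pics/near.png

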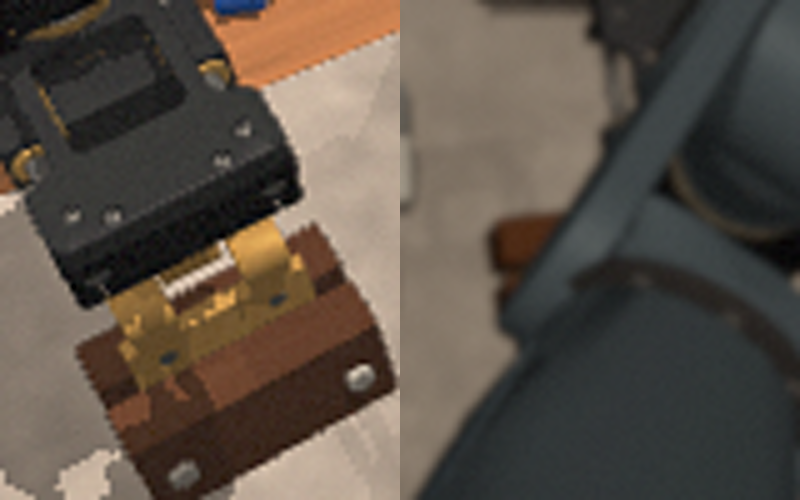

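The barrel bottom now shows between the jamb barrels, in the left half at about (195,265). It looks slightly nearer the left one. Next I'll fit it.

Run:
```python
from rel import *
c=dict(np.load("scene4.npz")); m=brass(c["frame"]).astype(np.float32)
jm=m.copy(); jm[:,:189]=0; lm=np.zeros_like(m)
lm[238:246,200:213]=m[238:246,200:213]; jm-=lm
j,f,n=pose2(c,jm,JB,(.521,-.252,5.),.115,-1,True,0); print("jamb",j,f,n)
R=Rz(np.radians(5.1))
for o in(1,2,2.5):
    l,f,n=pose2(c,lm,LB,(.519,-.252,5.1),.2062-.0631,1,False,o); print("leaf",o,l,f,n, "to go in jamb axes mm",(R.T@np.r_[j[:2]-l[:2],0]*1e3).round(2))
```

```text
jamb [ 0.520255   -0.25063448  4.3140154 ] 10.2109375 112.0
leaf 1 [ 0.51938675 -0.25216586  5.1       ] 32.65234375 37.0 to go in jamb axes mm [1.   1.45 0.  ]
leaf 2 [ 0.51960471 -0.25206844  5.1       ] 17.20703125 37.0 to go in jamb axes mm [0.78 1.37 0.  ]
leaf 2.5 [ 0.51965369 -0.25197052  5.1       ] 11.203125 37.0 to go in jamb axes mm [0.72 1.28 0.  ]
```

To row units: 0.012 m is 0.015, 0.0013 m is 0.0016, 0.2 degrees is 0.0011.

Emit:
play_rows(motion=[[[0.0016,0.001,0,0,0,0.0011],[0.0016,0.001,0.0038,0,0,0.0011],[0.0016,0.001,0.0075,0,0,0.0011],[0.0016,0.001,0.0113,0,0,0.0011],[0.0016,0.001,0.015,0,0,0.0011],[0.0016,0.001,0.015,0,0,0.0011],[0.0016,0.001,0.015,0,0,0.0011]]])

```text
time_s: 11.98
position: [0.5234, -0.2529, 0.1936]
tcp_rot: [[-0.086, 0.996, -0.001], [0.996, 0.086, 0.001], [0.001, -0.001, -1.0]]
force: [-1.2, 0.0, -2.3]
opening: 0.092
grasp_force: 30.0
```

```bash
python3 go.py .5239 -.2532 .1781 4.9
python3 - <<'E'
from rel import *
from rig import imaging,bot
c=imaging.capture("scene"); np.savez("scene5.npz",**c)
m=brass(c["frame"])
for y in range(228,262): print(y,"".join("#" if v else "." for v in m[y,185:238]))
E
```

```text
t 11.98 p [ 0.5234 -0.2529  0.1936] yaw 4.91 F [-1.16  0.02 -2.29] M [-0.02 -0.09  0.02] open 7.96 grip 30.0
shift [-0.0004  0.0005  0.0155] turn [-0.04 -0.04  0.01]
228 .....................................................
229 .....................................................
230 .....................................................
231 .....................................................
232 .....................................................
233 .....................................................
234 .....................................................
235 .....................................................
236 .....................................................
237 .....................................................
238 .....................................###.............
239 ...................................######............
240 .................................########............
241 ...............................############..........
242 ..............................##############.........
243 ...........................##.##############.........
244 ..
[... 337 characters left out ...]
....
250 ..............###.#....##############...#####........
251 ......##....######...######################..........
252 .......#..########.######################............
253 .......################################..............
254 .......###############################...............
255 .......#############################.................
256 .......###########################...................
257 ........########################.....................
258 .......#######################.......................
259 ......######################.........................
260 .......#########..########...........................
261 ........#######...######.............................
```

No contact force, and there is about a 1 px gap on both sides. Lowering the rest of the way.

Emit:
play_rows(motion=[[[0,0.0004,0.0038,0,0,0],[0,0.0004,0.0075,0,0,0],[0,0.0004,0.0113,0,0,0],[0,0.0004,0.015,0,0,0],[0,0.0004,0.0194,0,0,0],[0,0.0004,0.0194,0,0,0],[0,0.0004,0.0194,0,0,0],[0,0.0004,0.0194,0,0,0]]])

```text
time_s: 12.7
position: [0.5239, -0.2531, 0.1786]
tcp_rot: [[-0.086, 0.996, 0.0], [0.996, 0.086, -0.0], [-0.0, 0.0, -1.0]]
force: [0.7, -0.2, -3.0]
opening: 0.089
grasp_force: 30.0
```

Emit:
play_rows(motion=[[[0,0,0,0,0,0],[0,0,0,0,0,0],[0,0,0,0,0,0],[0,0,0,0,0,0],[0,0,0,0,0,0]]])

```text
time_s: 13.12
position: [0.5239, -0.253, 0.1787]
tcp_rot: [[-0.086, 0.996, 0.0], [0.996, 0.086, -0.0], [-0.0, 0.0, -1.0]]
force: [-0.2, -0.3, -2.4]
opening: 0.09
grasp_force: 30.0
```

```bash
python3 go.py .5239 -.2532 .1781 4.9
python3 - <<'E'
from rel import *
from rig import imaging,bot
c=imaging.capture("scene"); np.savez("scene6.npz",**c)
cv2.imwrite("pics/fin.png",cv2.resize(c["frame"][215:285,170:260,::-1],None,fx=8,fy=8,interpolation=cv2.INTER_CUBIC))
for X in ([.5201,-.2507,.115],[.5201,-.2507,.094]):
  for d in(-.012,.012,-.0145,.0145): print(X[2],d,((proj(c,np.array([X])+np.array([[-.0767*d,.997*d,0]]))[0]-[170,215]+.5)*8).round())
E
```

```text
t 13.12 p [ 0.5239 -0.253   0.1787] yaw 4.91 F [-0.17 -0.3  -2.38] M [ 0.01 -0.08  0.05] open 7.87 grip 30.0
shift [-0.0002 -0.      0.0006] turn [0.01 0.   0.01]
0.115 -0.012 [260. 272.]
0.115 0.012 [350. 226.]
0.115 -0.0145 [250. 277.]
0.115 0.0145 [360. 221.]
0.094 -0.012 [280. 314.]
0.094 0.012 [369. 268.]
0.094 -0.0145 [271. 319.]
0.094 0.0145 [378. 264.]
```

View pics/fin.png

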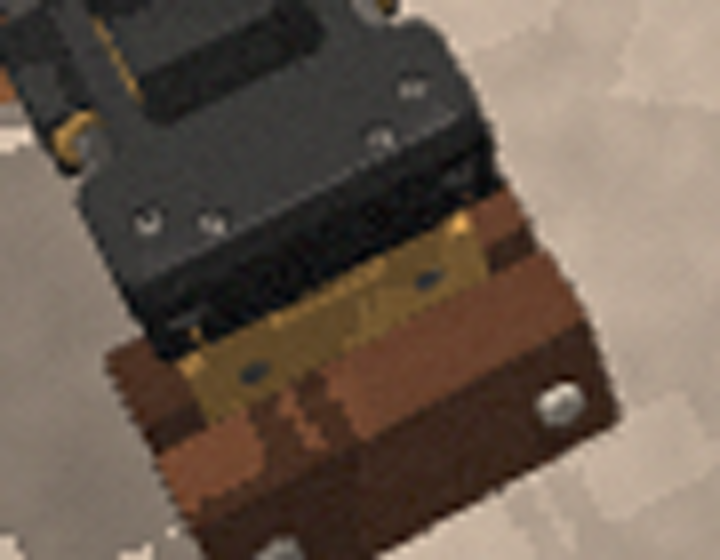

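The gripper body now covers the barrel, and the wrist force is weight only (-2.4 N), so nothing is pressing. I'll check x once more from the pre-lowering frame, without a new picture.

Run:
```python
from rel import *
c=dict(np.load("scene5.npz")); m=brass(c["frame"]).astype(np.float32)
lm=np.zeros_like(m); lm[243:251,203:214]=m[243:251,203:214]
R=Rz(np.radians(4.9)); j=np.array([.5202,-.2507])
for o in(2,2.5,3):
    l,f,n=pose2(c,lm,LB,(.5205,-.251,4.9),.1305,1,False,o); print(l,f,n,(R.T@np.r_[j-l[:2],0]*1e3).round(2))
```

```text
[ 0.52174278 -0.25142911  4.9       ] 31.41796875 45.0 [-1.47  0.86  0.  ]
[ 0.52178988 -0.25196133  4.9       ] 24.35546875 45.0 [-1.48  1.39  0.  ]
[ 0.52194797 -0.25198744  4.9       ] 14.625 45.0 [-1.63  1.43  0.  ]
```

Pooling the three frames gives a target of x = 0.5232, y = -0.2527. That means a small trim of about -0.6 mm in x, then settle and hand in.

To row units: -0.0006 m is -0.0008, 0.0004 m is 0.0005.

Emit:
play_rows(motion=[[[0.0003,-0.0008,0.0005,0,0,0],[0.0003,-0.0008,0.0005,0,0,0],[0.0003,-0.0008,0.0005,0,0,0],[0.0003,-0.0008,0.0005,0,0,0],[0.0003,-0.0008,0.0005,0,0,0],[0.0003,-0.0008,0.0005,0,0,0],[0.0003,-0.0008,0.0005,0,0,0],[0.0003,-0.0008,0.0005,0,0,0]]])

```text
time_s: 13.83
position: [0.5233, -0.2528, 0.1782]
tcp_rot: [[-0.086, 0.996, 0.0], [0.996, 0.086, -0.0], [-0.0, -0.0, -1.0]]
force: [0.4, -0.2, -2.5]
opening: 0.09
grasp_force: 30.0
```

```bash
python3 go.py .5233 -.2527 .1781 4.9 && python3 -c "
from rig import bot
print(bot.hand_in())"
```

```text
t 13.83 p [ 0.5233 -0.2528  0.1782] yaw 4.91 F [ 0.4  -0.16 -2.47] M [ 0.01 -0.12  0.05] open 7.83 grip 30.0
shift [0.0001 0.     0.0001] turn [-0.    0.    0.01]
the job is handed in; nothing more can be done
None
```

I dipped the leaf in the cup, lifted it clear, lowered it between the jamb barrels and handed the job in at 13.8 s, still gripped with only its own weight on the wrist; the gripper hid the final fit, so hole alignment (estimated within 1–2 mm) rests on earlier frames and the arm's position readings, and no verdict came back.

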